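Plates from the drainer to the plate rack, in serving order

ROBOT

A 6-joint arm with a two-finger parallel gripper is mounted at the origin on a cart in front of the work surface, level with it; the furniture and walls round the work are solid. World frame = base frame: x ahead of the robot, y to its left, z up, the work surface at z = 0. Lengths are in m, angles in rad, forces in N, time in s.
With the tool pointing down it reaches from about 0.35 to 0.8 m from the base axis. Payload 7.3 kg.
Tool frame: the origin (TCP) lies between the finger pads; the fingertips stand 25 mm ahead of it and the grasp point (between the pads) lies 6 mm ahead of it (r.tip_extent is the distance from the TCP to the fingertips, in m); z points along the fingers, y is the line along which they close (so a half turn about z gives the same grasp; the last joint's range is limited). The gripper opens to 85 mm and grips with 20 to 120 N. Pads are 22 mm wide; open, the fingers measure 114 mm over their backs; the gripper's body (76 mm by 85 mm) begins 54 mm behind the grasp point. The pads swing forward as they close: fully open they stand 13 mm farther back than shut.
Start: joints at [1.024, 0.342, 1.524, -0, 1.275, -0.146], TCP at [0.205, 0.483, 0.256] pointing down, gripper open.
Joint ranges: [-2.53, 2.53], [-0.77, 2.02], [0.04, 2.7], [-1, 4.14], [0.28, 2.66], [-3.11, 3.11]. Speed limits (rad/s): [2.57, 2.57, 3.14, 3.14, 3.14, 3.14].

INTERFACE

Orientations are given as a unit quaternion [x, y, z, w].
In Python, from workcell import r, command_gripper, optics gives the robot as it stands. The module is installed in compiled form; this text tells all that it offers. Calls block until the motion is done:
- r.reach(position, orientation): joint-space move of the TCP to a pose.
- r.move_straight(position, orientation=None, speed=0.15, max_force=None): straight line of the TCP; orientation=None keeps the orientation; speed is the mean speed in m/s. With max_force (N) it stops when the force on the tool has changed by that much, and returns True; else False.
- r.movej(angles): joint-space move.
- command_gripper(opening, force=None): finger opening in m; force is the grip in N (None keeps the last); returns when the fingers have stopped.
- r.hold(seconds).
- r.solve_ik(position, orientation): joint angles nearest the present ones, or None.
- r.read_state(): the state.
- optics.get_image(name): name is "scene" or "top" or "wrist"; returns (picture, depth): 384x512x3 uint8, red, green, blue; 384x512 float32, m along the optical axis (not along the pixel's ray), 0 where there is no reading.
- optics.camera_model(name): a dict with "K" (3x3 intrinsics, pixels), "R" (3x3) and "t" (3): a world point X has camera coordinates R X + t; the wrist camera has in their place "tool_from_camera" (4x4, takes a point from camera to tool coordinates, whose origin is the TCP and whose axes are the flange's). Camera axes: x right, y down, z forward; pixel columns grow to the right and rows downward; lengths in m; the calibration is good to about 2 mm. A picture is of the moment at which its call begins: read the wrist's pose just before it. camera_model takes no time and is no camera call.
A pose or a line that the arm cannot do raises r.PlanningError and nothing moves.
- r.finish_job(): hands the job in; it is judged then, once.
The state is a dict: "time_s": time; "joint_positions": joint angles; "dq": joint speeds; "tau": joint torques, N m; "eef_pos": TCP position; "eef_rot": TCP orientation; "contact_force": force on the tool from outside, world axes, zero at the start; "torque": the same for the moment, N m; "grip_width": finger opening in m; "grip_force": force on a finger pad.
Only numpy, scipy, OpenCV 4.12 (cv2) and the standard library are available. Lean on these libraries where they do the work, as an engineer would, in place of code of your own. Each camera call takes 0.05 s, during which the arm holds its last target. There are 200 camera calls.

TASK

Four washed tasting plates stand on edge in the wire drainer in the order in which the courses will be served, with a small cork jar lid left to dry among them. Move them into the wooden plate rack, one to a slot, upright and fully seated, in the same left-to-right order as they stand now; the cork lid stays where it is in the drainer. Set the plates down rather than letting them drop, do not lay them on the worktop, and leave the salt shaker and the garlic behind the racks where they are.

Things in the scene. Friction and masses are not known exactly. Their poses are not given: they have to be found in the camera images.
- plate_104: small flat round white plate, 104 mm across, 10 mm thick, about 0.13 kg, on edge, upright or leaning up to 15 degrees. Origin in the middle of the disc; y = disc axis (through the thickness), turn about y free. Seated in any slot of either rack its origin is 68 mm and its top edge 120 mm above the worktop.
- plate_109: small flat round white plate, 109 mm across, 10 mm thick, about 0.14 kg, on edge, upright or leaning up to 15 degrees. Origin in the middle of the disc; y = disc axis (through the thickness), turn about y free. Seated in any slot of either rack its origin is 70 mm and its top edge 125 mm above the worktop.
- plate_114: small flat round white plate, 114 mm across, 10 mm thick, about 0.16 kg, on edge, upright or leaning up to 15 degrees. Origin in the middle of the disc; y = disc axis (through the thickness), turn about y free. Seated in any slot of either rack its origin is 73 mm and its top edge 130 mm above the worktop.
- plate_119: small flat round white plate, 119 mm across, 10 mm thick, about 0.17 kg, on edge, upright or leaning up to 15 degrees. Origin in the middle of the disc; y = disc axis (through the thickness), turn about y free. Seated in any slot of either rack its origin is 76 mm and its top edge 136 mm above the worktop.
- drainer: dish drainer: steel wire loops on a white tray, 104 x 252 x 67 mm, fixed; holds the plates and cork lid at the start. Origin: middle of the underside; x across it (away from the robot), y along the row (to the left). Five slots, middles at y = +96, +48, 0, -48, -96 mm, x = 0. In each a disc stands with its axis along y, centred by two round bars; tines between the slots reach 67 mm up.
- plate_rack: wooden plate rack, two comb-like boards, 96 x 206 x 67 mm, fixed; left or right of the drainer, roughly in line, about 256 mm between middles. Origin and axes as for the drainer. Four slots, y = +72, +24, -24, -72 mm. Bars at x = +-28 mm (tops 23 mm up) centre the plate; teeth at x = +-30 to 48 mm leave gaps of 26 mm at the mouth (60 mm up) tapering to 13 mm at the foot.
- salt_shaker: bystander: salt shaker with clear glass body and grey top, 44 mm across, 90 mm high, behind the drainer; origin at the middle of its underside
- garlic: bystander: garlic bulb, 56 mm across and high, behind the plate rack; origin at the middle of its underside
- cork_lid: bystander: round brown cork lid of a storage jar, 72 mm across, 10 mm thick, on edge in one of the drainer's slots among the plates, top edge 84 mm above the worktop; origin in the middle of the disc, y = disc axis

How it is judged:
At the end, for the whole second after the job is handed in: The four plates fill the four rack slots in the left-to-right order they had in the drainer (so each is 0.212 to 0.306 m from its start), each within 20 mm of the slot along the row, 12 mm across it, 6 mm of seated height, axis within 0.35 rad of the rack's y, released and at rest (x of plate_104 in the frame of plate_rack between -0.012 and 0.012 m and (y of plate_104 in the frame of plate_rack between 0.052 and 0.092 m or y of plate_104 in the frame of plate_rack between 0.004 and 0.044 m or y of plate_104 in the frame of plate_rack between -0.044 and -0.004 m or y of plate_104 in the frame of plate_rack between -0.092 and -0.052 m) and height (world z) of plate_104 between 0.0616488 and 0.0736488 m and angle between the y axis of each of plate_104, plate_109, plate_114, plate_119 and the y axis of plate_rack, either way round below 0.35 rad and distance of plate_104 from where it was at the start of the episode between 0.212 and 0.306 m and linear speed of each of plate_104, plate_109, plate_114, plate_119 below 0.02 m/s and angular speed of each of plate_104, plate_109, plate_114, plate_119 below 0.2 rad/s and x of plate_109 in the frame of plate_rack between -0.012 and 0.012 m and (y of plate_109 in the frame of plate_rack between 0.052 and 0.092 m or y of plate_109 in the frame of plate_rack between 0.004 and 0.044 m or y of plate_109 in the frame of plate_rack between -0.044 and -0.004 m or y of plate_109 in the frame of plate_rack between -0.092 and -0.052 m) and height (world z) of plate_109 between 0.0645 and 0.0765 m and distance of plate_109 from where it was at the start of the episode between 0.212 and 0.306 m and x of plate_114 in the frame of plate_rack between -0.012 and 0.012 m and (y of plate_114 in the frame of plate_rack between 0.052 and 0.092 m or y of plate_114 in the frame of plate_rack between 0.004 and 0.044 m or y of plate_114 in the frame of plate_rack between -0.044 and -0.004 m or y of plate_114 in the frame of plate_rack between -0.092 and -0.052 m) and height (world z) of plate_114 between 0.0673173 and 0.0793173 m and distance of plate_114 from where it was at the start of the episode between 0.212 and 0.306 m and x of plate_119 in the frame of plate_rack between -0.012 and 0.012 m and (y of plate_119 in the frame of plate_rack between 0.052 and 0.092 m or y of plate_119 in the frame of plate_rack between 0.004 and 0.044 m or y of plate_119 in the frame of plate_rack between -0.044 and -0.004 m or y of plate_119 in the frame of plate_rack between -0.092 and -0.052 m) and height (world z) of plate_119 between 0.0701055 and 0.0821055 m and distance of plate_119 from where it was at the start of the episode between 0.212 and 0.306 m); the robot touches nothing.
It fails at once if the cork lid, salt shaker or garlic is pushed more than 3 cm from its place (distance of any of salt_shaker, garlic, cork_lid from where it was at the start of the episode above 0.03 m).
It fails at once if a plate is let fall (faster than 0.7 m/s with no finger touching it) ((linear speed of plate_104 above 0.7 m/s and contact force between the fingers and plate_104 below 0.1 N) or (linear speed of plate_109 above 0.7 m/s and contact force between the fingers and plate_109 below 0.1 N) or (linear speed of plate_114 above 0.7 m/s and contact force between the fingers and plate_114 below 0.1 N) or (linear speed of plate_119 above 0.7 m/s and contact force between the fingers and plate_119 below 0.1 N)).
It fails at once if a plate is laid on the worktop (height (world z) of any of plate_104, plate_109, plate_114, plate_119 below 0.035 m).
It also fails if it takes over 96 s, if anything falls off the work surface, if the arm or the gripper's body presses on something with over 40 N, if the wrist force passes 120 N, or if a joint passes its speed limit or range.

## Working session

There is one attempt and no reset: what is moved stays moved. The work goes in short steps, each a Python script; the robot and the scene stay as the last script left them, time stands still between calls to the robot, and variables do not carry over. Pictures are saved under pics/ and viewed, at most 14 in all, crops included, and the job is handed in when it is done.

```bash
mkdir -p pics; ls; python3 - <<'E'
from workcell import r, optics
import cv2,numpy as np
s=r.read_state();print(s['time_s'],s['eef_pos'],s['eef_rot'],r.tip_extent)
for n in("scene","top"):
    im,d=optics.get_image(n);cv2.imwrite(f"pics/{n}0.png",im[:,:,::-1]);np.save(f"pics/{n}0.npy",d)
    m=optics.camera_model(n);print(n,m['K'],m['R'],m['t'],(d>0).mean())
print(optics.camera_model("wrist"))
E
```

```text
pics
0.0 [0.20462179 0.48308305 0.25559365] [ 1.99055429e-01  9.79987914e-01 -7.43223346e-04 -2.69493103e-04] 0.025
scene [[366.11712486   0.         259.04640261]
 [  0.         366.11712486 188.2926044 ]
 [  0.           0.           1.        ]] [[ 0.46475486 -0.88529403 -0.01604385]
 [-0.46738182 -0.2298923  -0.85364147]
 [ 0.75203534  0.40423262 -0.5206139 ]] [-0.36135196  0.28961672  0.52900087] 0.9957427978515625
top [[377.19202835   0.         254.16988496]
 [  0.         377.19202835 192.76039905]
 [  0.           0.           1.        ]] [[ 0.0026844  -0.99987608 -0.01551163]
 [-0.99827847 -0.00177062 -0.05862552]
 [ 0.05859079  0.0156423  -0.99815953]] [-0.09808549  0.52755491  0.92637314] 0.995819091796875
{'K': array([[312.66739724,   0.        , 254.67030501],
       [  0.        , 312.66739724, 197.52375084],
       [  0.        ,   0.        ,   1.        ]]), 'tool_from_camera': array([[ 2.64809196e-04, -9.57969390e-01, -2.86870317e-01,
         7.31065890e-02],
       [ 9.99999753e-01,  6.67037866e-05,  7.00347623e-04,
        -2.42360254e-04],
       [-6.51776249e-04, -2.86870431e-01,  9.57969170e-01,
        -1.17006188e-01],
       [ 0.00000000e+00,  0.00000000e+00,  0.00000000e+00,
         1.00000000e+00]])}
```

View pics/top0.png

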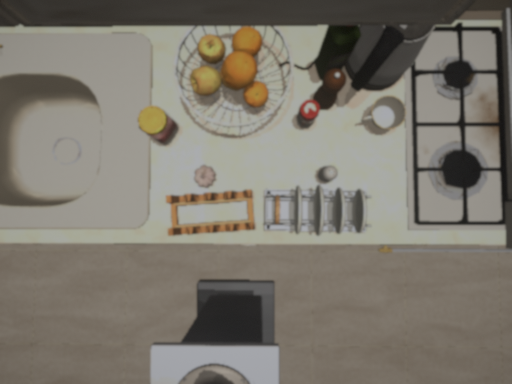

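View pics/scene0.png

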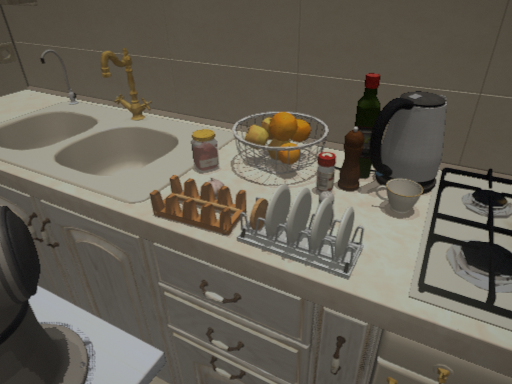

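```bash
cat > h.py <<'E'
import numpy as np,cv2
from workcell import r, command_gripper, optics
from scipy.spatial.transform import Rotation as Ro
def cloud(name):
    s=r.read_state(); im,d=optics.get_image(name); m=optics.camera_model(name)
    v,u=np.mgrid[:384,:512]; K=m['K']
    P=np.stack([(u-K[0,2])/K[0,0]*d,(v-K[1,2])/K[1,1]*d,d],-1)
    if name=='wrist':
        T=m['tool_from_camera']; P=P@T[:3,:3].T+T[:3,3]
        P=Ro.from_quat(s['eef_rot']).apply(P.reshape(-1,3)).reshape(P.shape)+s['eef_pos']
    else: P=(P-m['t'])@m['R']
    P[d<=0]=np.nan
    return im,P
def rot(yaw=0,lean=0):
    # tool y along row (yaw about z), tool tilted by lean about the row-frame x axis
    return (Ro.from_euler('z',yaw)*Ro.from_euler('x',lean)*Ro.from_quat([0,1,0,0])).as_quat()
E
python3 - <<'E'
from h import *
im,P=cloud('top')
hsv=cv2.cvtColor(im,cv2.COLOR_RGB2HSV)
sub=P[180:240,160:375]
for z0,z1 in((.04,.09),(.09,.15)):
    m=(sub[...,2]>z0)&(sub[...,2]<z1)
    n,l,st,c=cv2.connectedComponentsWithStats(m.astype(np.uint8))
    for i in range(1,n):
        if st[i,4]>8:
            q=sub[l==i]; print(z0,st[i],q.min(0).round(3),q.max(0).round(3),np.median(q,0).round(3))
for y in(.25,.05):
    for yaw in (0,np.pi):
        for p in ([.5,y,.25],[.5,y,.15],[.5,-y-.0,.15]):
            print(p,yaw,r.solve_ik(p,rot(yaw)))
E
```

```text
0.04 [40  0  8  4 14] [0.55  0.018 0.04 ] [0.557 0.035 0.044] [0.556 0.025 0.042]
0.04 [163   0  10   2  16] [ 0.555 -0.286  0.041] [ 0.558 -0.264  0.057] [ 0.556 -0.274  0.046]
0.04 [135   5   4  49 106] [ 0.431 -0.2    0.04 ] [ 0.542 -0.194  0.089] [ 0.486 -0.199  0.056]
0.04 [155   5   5  51 167] [ 0.427 -0.249  0.04 ] [ 0.543 -0.242  0.088] [ 0.485 -0.247  0.064]
0.04 [175   7   7  47 200] [ 0.431 -0.297  0.04 ] [ 0.538 -0.29   0.09 ] [ 0.486 -0.296  0.062]
0.04 [84  9  9  9 68] [ 0.515 -0.092  0.04 ] [ 0.534 -0.073  0.07 ] [ 0.524 -0.082  0.066]
0.04 [195   9   8  44 240] [ 0.434 -0.345  0.04 ] [ 0.534 -0.338  0.09 ] [ 0.482 -0.343  0.065]
0.04 [64 10 13  9 97] [ 0.512 -0.053  0.04 ] [ 0.532 -0.024  0.072] [ 0.522 -0.04   0.065]
0.04 [24 13 13  9 98] [0.505 0.043 0.04 ] [0.525 0.069 0.07 ] [0.515 0.053 0.065]
0.04 [44 12 13  9 95] [ 0.508 -0.005  0.041] [0.528 0.024 0.07 ] [0.518 0.007 0.065]
0.04 [ 6 15 12  8 87] [0.502 0.09  0.041] [0.52  0.111 0.07 ] [0.511 0.099 0.065]
0.04 [106  14   8   3  16] [ 0.518 -0.143  0.042] [ 0.522 -0.126  0.07 ] [ 0.52  -0.134  0.066]
0.04 [115  
[... 2783 characters left out ...]
5e+00 -4.44089210e-16
  1.24066455e+00 -1.62376132e+00]
[0.5, 0.05, 0.15] 0 [-5.29649920e-02  4.16755888e-01  1.73523061e+00 -4.44089210e-16
  9.89606156e-01 -1.62376132e+00]
[0.5, -0.05, 0.15] 0 [-2.52302297e-01  4.16755888e-01  1.73523061e+00 -4.44089210e-16
  9.89606156e-01 -1.82309862e+00]
[0.5, 0.05, 0.25] 3.141592653589793 [-5.29649920e-02  3.06275554e-01  1.59465255e+00 -4.44089210e-16
  1.24066455e+00  1.51783133e+00]
[0.5, 0.05, 0.15] 3.141592653589793 [-5.29649920e-02  4.16755888e-01  1.73523061e+00 -4.44089210e-16
  9.89606156e-01  1.51783133e+00]
[0.5, -0.05, 0.15] 3.141592653589793 [-2.52302297e-01  4.16755888e-01  1.73523061e+00 -4.44089210e-16
  9.89606156e-01  1.31849403e+00]
```

```bash
python3 - <<'E'
from h import *
for nm,p in(('rack',[.47,0.005,.27]),('drain',[.47,-.25,.30])):
    r.reach(p,rot()); im,P=cloud('wrist'); cv2.imwrite(f'pics/w_{nm}.png',im[:,:,::-1])
    z=P[...,2]; roi=(P[...,0]>.40)&(P[...,0]<.56)&(P[...,1]<.12)&(P[...,1]>-.4)
    for z0,z1 in(((.062,.075),) if nm=='rack' else ((.074,.09),(.095,.105),(.108,.15))):
        n,l,st,c=cv2.connectedComponentsWithStats((roi&(z>z0)&(z<z1)).astype(np.uint8))
        for i in range(1,n):
            if st[i,4]>25:
                q=P[l==i]; print(z0,st[i,4],q.min(0).round(3),q.max(0).round(3),q.mean(0).round(4))
print(r.read_state()['time_s'])
E
```

```text
0.062 282 [0.424 0.088 0.062] [0.441 0.106 0.068] [0.4326 0.0972 0.0652]
0.062 844 [ 0.426 -0.25   0.062] [ 0.543 -0.242  0.075] [ 0.4755 -0.2473  0.0695]
0.062 329 [0.427 0.042 0.062] [0.446 0.061 0.068] [0.436  0.0512 0.0651]
0.062 834 [ 0.428 -0.202  0.062] [ 0.542 -0.194  0.075] [ 0.4841 -0.1995  0.0687]
0.062 328 [ 0.43  -0.005  0.062] [0.449 0.014 0.068] [0.4396 0.0041 0.0651]
0.062 320 [ 0.434 -0.054  0.062] [ 0.452 -0.034  0.068] [ 0.4429 -0.0434  0.0651]
0.062 261 [ 0.437 -0.098  0.062] [ 0.456 -0.081  0.068] [ 0.4462 -0.0893  0.0653]
0.062 83 [ 0.449 -0.184  0.062] [ 0.454 -0.166  0.068] [ 0.4516 -0.1746  0.0652]
0.062 55 [ 0.45  -0.137  0.062] [ 0.454 -0.123  0.068] [ 0.4519 -0.1293  0.065 ]
0.062 459 [ 0.453 -0.157  0.062] [ 0.518 -0.146  0.075] [ 0.4812 -0.1491  0.0688]
0.062 231 [0.501 0.095 0.062] [0.52  0.111 0.067] [0.5098 0.1029 0.0653]
0.062 283 [0.504 0.048 0.062] [0.523 0.067 0.068] [0.5133 0.0572 0.0651]
0.062 273 [ 0.508 -0.     0.062] [0.527 0.019 0.068] [0.5169 0.0097 0.0651]
0.062 275 [ 0.511 -0.048  0.062] [ 0.531 -0.028  0.067] [ 0.5204 -0.0377  0.065 ]
0.
[... 1016 characters left out ...]
 -0.195  0.105] [ 0.4699 -0.2033  0.1002]
0.095 68 [ 0.436 -0.3    0.095] [ 0.45  -0.291  0.105] [ 0.4411 -0.2952  0.1004]
0.095 79 [ 0.44  -0.348  0.095] [ 0.454 -0.339  0.105] [ 0.4457 -0.3422  0.1003]
0.095 31 [ 0.47  -0.345  0.095] [ 0.501 -0.344  0.099] [ 0.4846 -0.3442  0.0968]
0.095 32 [ 0.515 -0.345  0.095] [ 0.526 -0.34   0.105] [ 0.5207 -0.3418  0.1002]
0.108 898 [ 0.435 -0.253  0.108] [ 0.533 -0.243  0.136] [ 0.4772 -0.2484  0.1258]
0.108 943 [ 0.441 -0.206  0.108] [ 0.529 -0.195  0.131] [ 0.4804 -0.2013  0.1209]
0.108 557 [ 0.445 -0.301  0.108] [ 0.522 -0.291  0.125] [ 0.4796 -0.2955  0.1184]
0.108 443 [ 0.451 -0.349  0.108] [ 0.515 -0.339  0.12 ] [ 0.4806 -0.3428  0.1146]
3.2333
```

```bash
cat >> h.py <<'E'
RACK=np.array([.4782,.006]); YR=.0727; YD=-.015
PL=[(.131,-.2005,.072),(.136,-.248,.024),(.125,-.2955,-.024),(.120,-.344,-.072)] # top z, y, rack slot
def transfer(i):
    top,y,s=PL[i]; z=top-.008; q=rot(YD); qr=rot(YR); x=.4845
    command_gripper(.034); r.reach([x,y,z+.07],q); r.move_straight([x,y,z],speed=.12)
    command_gripper(.0,force=40); st=r.read_state(); print('grip',st['grip_width'],st['grip_force'])
    r.move_straight([x,y,z+.10],speed=.15)
    g=[RACK[0]-s*np.sin(YR),RACK[1]+s*np.cos(YR)]
    r.move_straight([*g,z+.10],qr,speed=.2)
    print('w',r.read_state()['grip_width'])
    r.move_straight([*g,z+.012],speed=.12)
    hit=r.move_straight([*g,z-.003],speed=.03,max_force=6)
    st=r.read_state(); print('down',hit,st['eef_pos']-[*g,z],st['contact_force'])
    command_gripper(.034); r.move_straight([*g,z+.09],speed=.15)
    print('t',r.read_state()['time_s'])
E
python3 - <<'E'
from h import *
transfer(0)
im,P=cloud('scene');cv2.imwrite('pics/s1.png',im[120:290,130:380,::-1].repeat(3,0).repeat(3,1))
E
```

```text
grip 0.009610542526258946 42.37410128116608
w 0.0093069300951173
down True [3.56290398e-04 9.89936213e-06 9.21238522e-04] [-1.23851134 -0.01153675  6.51908093]
t 10.175
```

View pics/s1.png

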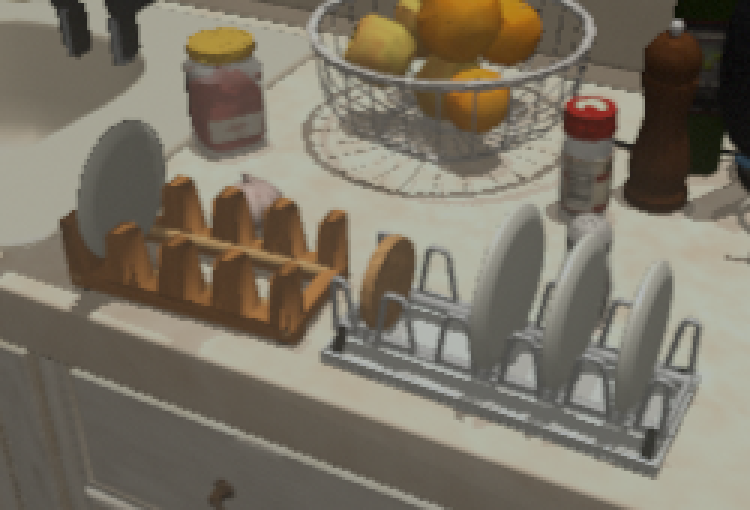

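The picture shows the first plate standing upright in the leftmost rack slot (about px 120,190), with the cork lid (390,280) and the other plates undisturbed. I'll move the rest the same way.

```bash
python3 - <<'E'
from h import *
for i in (1,2,3): transfer(i)
r.reach([.40,-.20,.33],rot())
im,P=cloud('scene');cv2.imwrite('pics/s2.png',im[120:290,130:380,::-1].repeat(3,0).repeat(3,1))
im,P=cloud('top'); z=P[...,2]; roi=(P[...,0]>.40)&(P[...,0]<.56)&(P[...,1]<.12)&(P[...,1]>-.4)
n,l,st,c=cv2.connectedComponentsWithStats((roi&(z>.09)&(z<.17)).astype(np.uint8))
for i in range(1,n):
    if st[i,4]>25:
        q=P[l==i]; print(st[i,4],q.min(0).round(3),q.max(0).round(3),q.mean(0).round(4))
E
```

```text
grip 0.00938648527303624 42.24055230617523
w 0.009548246184361543
down True [ 7.19065275e-04 -2.54971587e-05  9.52765099e-04] [ 1.17337769 -0.33984262  1.42514828]
t 17.5167
grip 0.009705816780439188 42.37480938434601
w 0.009108779987260764
down True [ 0.00120195 -0.0001521   0.00109811] [2.36609765 0.20361471 0.51778751]
t 24.8
grip 0.009431570059504173 42.39416241645813
w 0.009587517926732172
down True [ 0.00123315 -0.0002411   0.0015458 ] [ 3.48484349 -0.12422795 -0.32940257]
t 32.075
338 [0.422 0.022 0.09 ] [0.534 0.038 0.139] [0.4768 0.0286 0.1183]
244 [ 0.431 -0.025  0.09 ] [ 0.532 -0.01   0.128] [ 0.4807 -0.0187  0.1125]
327 [0.422 0.07  0.09 ] [0.527 0.086 0.132] [0.4734 0.0761 0.1141]
193 [ 0.438 -0.073  0.091] [ 0.529 -0.059  0.122] [ 0.4841 -0.0662  0.1097]
```

View pics/s2.png

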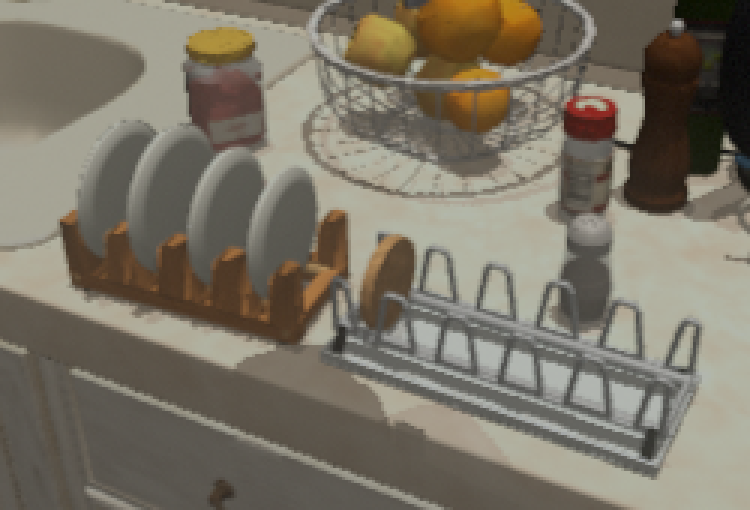

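The picture shows all four plates upright in the rack (px 120–285, 120–290). The cork lid (390,280) and salt shaker (588,260) look unmoved. The top edges match the seated heights.

```bash
python3 -c "
from workcell import r
print(r.finish_job())"
```

```text
the job is handed in; nothing more can be done
None
```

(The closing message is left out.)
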